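Stone the edge of a wave brake disc as it swings back

TASK

Take the stone holder out of its wooden rack and with its stone press the rubber pedal of the dressing stand down about a quarter turn, without slamming it, then let the pedal go. While the weighted disc slowly swings back by itself, run the stone on the wavy edge at the top of the disc, pressing lightly (about 5 N, between 2 and 9 N) without losing touch for at least 4 seconds while the disc keeps moving, and never harder than 20 N. Then lift the stone clear and let the disc swing home to rest; finish while still holding the stone upright in the air, clearly higher than the disc, and leave the other things alone.

Things in the scene. Friction and masses are not known exactly. Their poses are not given: they have to be found in the camera images.
- stone: Stone holder, 250 g, 114 mm tall, hanging upright by its flange (50 x 48 x 6 mm, 48 to 54 mm up) on a wooden rack 56 mm high; lifts straight out. Grey round stone below: bar of radius 14 mm, 56 mm long along the tool's x, on a spring plunger (gives 16 mm, 0.9 N per mm). Black handle 36 (x) by 30 mm (y), 54 to 114 mm up: grip it across y. Origin: underside of the stone, unsprung; z up.
- stand: Grey dressing stand, bolted down: base plate 240 by 170 mm, 12 mm thick; at its rear (+x) a bearing post 180 mm tall with an oil damper. A level spindle runs along the stand's x axis, overhanging to the front (-x, towards the robot). Origin: on the table straight below the disc's centre; x to the rear, y to the left seen from the robot, z up. Place and yaw vary.
- spindle (a point): Fixed point on the spindle axis at the disc's centre, 135 mm above the table.
- disc: Steel wave brake disc, upright in the stand's y-z plane, on the spindle; its edge is a round bead 14 mm thick. Outer radius 107 mm + 7 mm * cos(7 t + 1), t = angle in rad from the disc's own z axis (vertical at joint 0) towards its -y. Straight above the spindle, t = joint value. Friction with the stone about 0.6. Origin: its centre.
- crank: Aluminium crank arm with the rubber pedal, turning with spindle and disc, in front of the disc (48 mm clear between pedal and disc edge). At joint 0 it points to the stand's +y side, 45 degrees above level. Origin: on the spindle axis at the disc's centre.
- pedal (a point): Centre of the pedal's upper face: flat plate 70 mm (along the spindle) by 60 mm (radial) by 10 mm, its middle 140 mm from the spindle axis and 90 mm in front (-x of the stand) of the disc's middle plane. The face lies 5 mm above the radial line. Push it down in an arc round the spindle: 11 N at a quarter turn, plus the damper's 9 N at 0.25 rad/s.
- rotor (a joint): Angle of spindle, disc, crank and counterweight, rad: 0 = hanging at rest; grows as the pedal goes down (disc top then moves to the stand's +y); stop at 1.75. Weight torque about 1.6 N m * sin(angle), true within a quarter; oil damper 5 N m s/rad; inertia 0.06 kg m2. Let go at 1.5 it swings back at 0.3 rad/s at first, nearing 0 in about 10 s. Pressing the edge hard stalls it.
- spray: Bystander: aluminium spray can, 60 mm across, 170 mm tall. Origin: centre of the underside.
- driver: Bystander: screwdriver lying on the bench.
- bearing: Bystander: steel bearing ring, 52 mm across, 15 mm high, lying flat.
There are look-alikes about, which are no part of the job. Of the things like the stone, leave any that is yellow; of the rest the smaller one is meant.

How it is judged:
On the way, in this order (a step that is already met when the one before it is completed fails the run):
1. the pedal is pressed down with the stone past 1.3 rad (value of joint rotor above 1.3 rad and contact force between stone and crank above 1 N), for 0.1 s.
2. the stone rides on the edge with 2 to 9 N, without a break, for 4 s while the disc swings back (contact force between stone and disc between 2 and 9 N and velocity of joint rotor below -0.02 rad/s and contact force between each of the fingers, stone and crank below 0.1 N and contact force between the fingers and disc below 0.1 N), for 4 s.
3. the stone is lifted clear, higher than the disc (contact force between stone and disc below 0.1 N and height (world z) of stone above 0.26 m), for 0.2 s.
At the end, for the whole second after the job is handed in: the disc hangs at rest (joint below 0.15 rad, slower than 0.08 rad/s) and untouched, and the stone holder is held in the fingers, roughly upright (within 0.5 rad), its underside more than 260 mm above the table (all of step 3 and value of joint rotor below 0.15 rad and velocity of joint rotor between -0.08 and 0.08 rad/s and angle between stone's own z axis and vertical below 0.5 rad and contact force between the fingers and stone above 1 N and contact force between stone and crank below 0.1 N); the arm keeps its last pose, push and grip.
It fails at once if the stone presses the disc's edge harder than 20 N (contact force between stone and disc above 20 N).
It fails at once if a bystander is moved (distance of any of spray, driver, bearing from where it was at the start of the episode above 0.03 m).
It fails at once if the pedal is slammed (velocity of joint rotor above 1 rad/s or velocity of joint rotor below -0.8 rad/s).
It also fails if it takes over 70 s, if anything falls off the work surface, if the arm or the gripper's body presses on something with over 40 N, if the wrist force passes 120 N, or if a joint passes its speed limit or range.

ROBOT

A 6-joint arm with a two-finger parallel gripper is mounted at the origin on the work surface. World frame = base frame: x ahead of the robot, y to its left, z up, the work surface at z = 0. Lengths are in m, angles in rad, forces in N, time in s.
With the tool pointing down it reaches from about 0.375 to 0.9 m from the base axis. Payload 3.1 kg.
Tool frame: the origin (TCP) lies on the centre line of the jaws, within the pads' length; the fingertips stand 8 mm ahead of it and the grasp point (between the pads) lies 11 mm behind it; z points along the fingers, y is the line along which they close (so a half turn about z gives the same grasp; the last joint's range is limited). The gripper opens to 85 mm and grips with 20 to 120 N. Pads are 22 mm wide; open, the fingers measure 114 mm over their backs; the gripper's body (76 mm by 85 mm) begins 54 mm behind the grasp point. The pads swing forward as they close: fully open they stand 13 mm farther back than shut.
Start: joints at [-1.304, 0.527, 1.433, -0, 1.181, -0.178], TCP at [0.269, -0.564, 0.239] pointing down, gripper open.
Joint ranges: [-3.08, 3.08], [-0.75, 2.2], [0.22, 2.44], [-1.43, 4.57], [0, 2.65], [-2.85, 2.85]. Speed limits (rad/s): [2.79, 2.79, 3.14, 3.14, 3.14, 3.14].

INTERFACE

Orientations are given as a unit quaternion [w, x, y, z].
In Python, from plant import reach, move_l, set_joints, gripper_open, grasp, sleep, inverse_kinematics, camera, camera_params, MotionError, hand_in, cut_out, place_of, read_clock, read_qpos, read_qvel, read_joint_efforts, read_ee_pos, read_eef_rot, read_contact_force, read_moment, read_gripper_width, read_grasp_force gives the robot as it stands. The module is installed in compiled form; this text tells all that it offers. Calls block until the motion is done:
- reach(position, orientation): joint-space move of the TCP to a pose.
- move_l(position, orientation=None, vel=0.15): straight line of the TCP; orientation=None keeps the orientation; vel is the mean speed in m/s.
- set_joints(angles): joint-space move.
- gripper_open() and grasp(): open the fingers fully, or close them until they stop; the grip force is fixed at half the most.
- sleep(seconds).
- inverse_kinematics(position, orientation): joint angles nearest the present ones, or None.
- camera(name): name is "side" or "top"; returns the picture (420x560x3 uint8, blue, green, red); there is no depth.
- camera_params(name): a dict with "mtx" (3x3 intrinsics, pixels), "distortion" ([k1, k2, p1, p2, k3] as OpenCV has them; the pictures are not rectified), "R" (3x3) and "t" (3): a world point X has camera coordinates R X + t. Camera axes: x right, y down, z forward; pixel columns grow to the right and rows downward; lengths in m; the calibration is good to about 2 mm. A picture is of the moment at which its call begins. camera_params takes no time and is no camera call.
A pose or a line that the arm cannot do raises MotionError and nothing moves.
- hand_in(): hands the job in; it is judged then, once.
Trained networks look in the newest picture that a camera, given by its name, has taken for a name from the list of things; names that differ only in an ending like _2 or _b are one class to them, and where a whole thing is asked for, a point or a joint stands for the part that bears it (a point fixed in the world has none). Each returns a list of dicts, best first, with "p" (0 to 1); they miss things now and then, are a little off and sometimes report something else, mostly with a low value. They report only what shows in the picture. A call takes as long as a camera call. They do not tell look-alikes from the thing itself.
- cut_out(camera, label): "mask" (420x560 bool, what is visible of it) and "at" ([column, row] as shares, 0 to 1, of the picture: columns of its width, rows of its height, amid what is visible of it).
- place_of(camera, label): "at" ([column, row] as shares, 0 to 1, of the picture: columns of its width, rows of its height: a listed point, or the origin of a listed thing).
Readings, each from a call of its own:
- read_clock(): time.
- read_qpos(): joint angles.
- read_qvel(): joint speeds.
- read_joint_efforts(): joint torques, N m.
- read_ee_pos(): TCP position.
- read_eef_rot(): TCP orientation.
- read_contact_force(): force on the tool from outside, world axes, zero at the start.
- read_moment(): the same for the moment, N m.
- read_gripper_width(): opening from 0.0 (shut) to 1.0 (fully open).
- read_grasp_force(): force on a finger pad.
Only numpy, scipy, OpenCV 4.12 (cv2) and the standard library are available. Lean on these libraries where they do the work, as an engineer would, in place of code of your own. Each camera call takes 0.05 s, during which the arm holds its last target. There are 200 camera calls.

## Working session

There is one attempt and no reset: what is moved stays moved. The work goes in short steps, each a Python script; the robot and the scene stay as the last script left them, time stands still between calls to the robot, and variables do not carry over. Pictures are saved under pics/ and viewed, at most 10 in all, crops included, and the job is handed in when it is done.

```bash
ls; mkdir -p pics
python3 - <<'E'
from plant import *
import cv2,numpy as np
for c in("side","top"):
    im=camera(c);cv2.imwrite(f"pics/{c}0.png",im)
    p=camera_params(c);print(c,p)
    for l in("stone","stand","disc","pedal","spindle","crank","spray"):
        for f in((place_of,) if l in("pedal","spindle") else (place_of,cut_out)):
            try: r=f(c,l)
            except Exception as e: print(l,f.__name__,e);continue
            for d in r: print(l,f.__name__,round(d["p"],2),np.round(np.array(d["at"])*[560,420],1), d["mask"].sum() if "mask" in d else "")
print(read_clock(),read_contact_force(),read_eef_rot())
E
```

```text
pics
side {'mtx': array([[380.70785197,   0.        , 273.29152952],
       [  0.        , 380.70785197, 208.08375458],
       [  0.        ,   0.        ,   1.        ]]), 'distortion': array([-0.09879967,  0.        ,  0.        ,  0.        ,  0.        ]), 'R': array([[-0.86317379, -0.50481944, -0.00939954],
       [-0.22943144,  0.40874456, -0.88333974],
       [ 0.44976908, -0.76031916, -0.46863904]]), 't': array([0.4412709 , 0.28477441, 0.74500773])}
stone call 0.73 [359.2 203.2] 
stone call 0.68 [343.6 235.3] 
stone call 0.49 [341.4 213.9] 
stone call 0.89 [344.7 217.4] 543
stone call 0.87 [364.6 181.7] 746
stone call 0.81 [341.9 190.3] 213
stand call 0.76 [247.7 261.4] 
stand call 0.73 [236.1 237.4] 7431
disc call 0.7 [248.1 220.1] 
disc call 0.6 [241.3 223.3] 1802
disc call 0.42 [280.5 185.2] 859
pedal call 0.76 [263.6 201.8] 
spindle call 0.74 [250.6 221.3] 
crank call 0.67 [248.2 216.6] 
crank call 0.74 [261.8 206.8] 622
spray call 0.6 [282.1 216.3] 
spray call 0.51 [249.1 215.2] 
spray call 0.2 [260.4 208.7] 650
top {'mtx': array([[411.88568284,   0.        , 276.484498 
[... 355 characters left out ...]
0.0536541 ,  0.53929053,  1.23491252])}
stone call 0.82 [341.6 242.9] 
stone call 0.72 [418.7 238.6] 
stone call 0.6 [379.9 233.3] 
stone call 0.89 [428.5 238.3] 734
stone call 0.87 [383.3 230.4] 315
stone call 0.78 [341.4 243.6] 276
stand call 0.89 [262.6 189.7] 
stand call 0.97 [257.4 183.3] 5430
disc call 0.8 [265.2 186.2] 
disc call 0.82 [261.5 184.8] 957
pedal call 0.61 [231.4 215.8] 
spindle call 0.74 [263.4 185.1] 
spindle call 0.67 [146.  183.6] 
crank call 0.64 [230.9 213.9] 736
spray call 0.92 [349.1 175.9] 
spray call 0.74 [257.3 189.3] 2217
spray call 0.69 [353.2 169.7] 610
1.3 [-0.60386466  0.15396283  0.76255965] [-2.16784793e-05  9.75376527e-01  2.20546206e-01 -7.04369371e-06]
```

Run:
```python
import cv2
a=cv2.imread("pics/side0.png");b=cv2.imread("pics/top0.png")
cv2.imwrite("pics/s1.png",cv2.resize(a[110:330,150:440],None,fx=2.7,fy=2.7,interpolation=cv2.INTER_CUBIC))
cv2.imwrite("pics/t1.png",cv2.resize(b[110:310,190:480],None,fx=2.7,fy=2.7,interpolation=cv2.INTER_CUBIC))
```

```text
(no output)
```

View pics/s1.png

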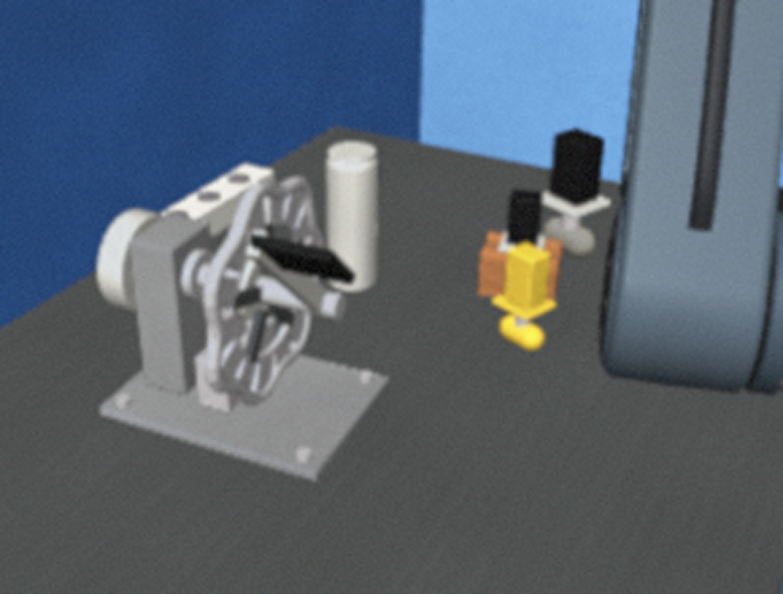

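View pics/t1.png

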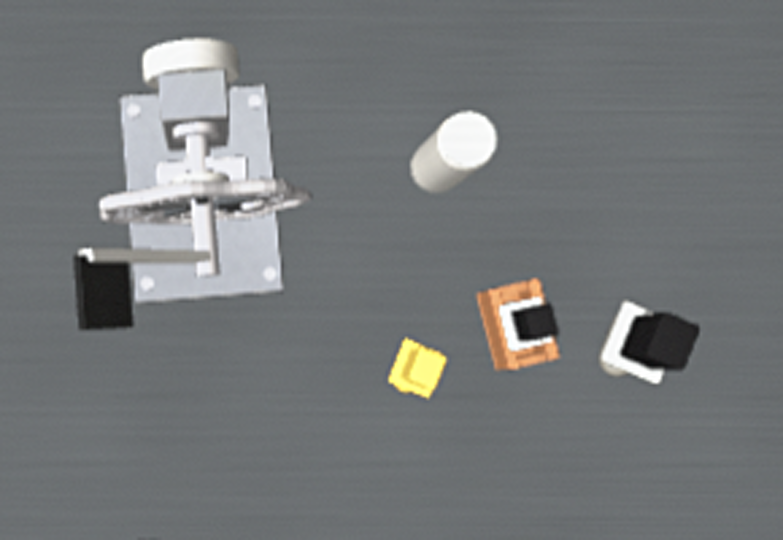

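The side crop shows the stand on the left. On the right are three holders: a yellow one at (527,280), a black one in the orange rack at (525,215), and a bigger free-standing black one at (577,165). In the top crop the racked handle is at (537,320), the yellow one at (417,368) and the big one at (660,340). The target is the racked one.

```bash
cat > h.py <<'E'
import numpy as np,cv2,json
from scipy.optimize import least_squares,minimize
from plant import *
P={c:camera_params(c) for c in("side","top")}
def proj(c,X):
    p=P[c];return cv2.projectPoints(np.atleast_2d(np.array(X,float)),cv2.Rodrigues(p["R"])[0],p["t"],p["mtx"],p["distortion"])[0][:,0]
def onplane(c,uv,z):
    p=P[c];n=cv2.undistortPoints(np.array(uv,float).reshape(-1,1,2),p["mtx"],p["distortion"])[:,0]
    d=np.c_[n,np.ones(len(n))]@p["R"];o=-p["R"].T@p["t"];return o+d*((z-o[2])/d[:,2:])
def tri(us,ut):
    return least_squares(lambda X:np.r_[proj("side",X)[0]-us,proj("top",X)[0]-ut],[.6,0,.1])
def box(x,y,yaw,sx,sy,z0,z1):
    c,s=np.cos(yaw),np.sin(yaw)
    return [[x+c*a*sx/2-s*b*sy/2,y+s*a*sx/2+c*b*sy/2,z] for z in(z0,z1) for a,b in((-1,-1),(1,-1),(1,1),(-1,1))]
E
python3 - <<'E'
from h import *
S=cv2.imread("pics/side0.png");T=cv2.imread("pics/top0.png")
for n,a,b in(("spindle",[250.6,221.3],[263.4,185.1]),("pedal",[263.6,201.8],[231.4,215.8]),("disc",[248.1,220.1],[265.2,186.2])):
    r=tri(a,b);print(n,r.x.round(4),r.fun.round(1))
C=onplane("top",[[241.1,221.9],[294.4,217.4],[288.5,141.9],[234.8,145.9]],.012);print(C.round(4))
print([np.linalg.norm(C[i]-C[(i+1)%4]).round(4) for i in range(4)])
for i,j in((0,3),(1,2)): d=C[j]-C[i];print("yaw",np.arctan2(d[1],d[0]))
d=C[0]-C[1];print("yaw y",np.arctan2(-d[0],d[1]))
# handle fit
def blk(im,x0,x1,y0,y1):
    m=np.zeros(im.shape[:2],np.uint8);m[y0:y1,x0:x1]=(im[y0:y1,x0:x1].max(2)<50);return m
mt=blk(T,370,402,205,250);ms=blk(S,330,354,172,206)
print(mt.sum(),ms.sum())
K=8
def soft(c,pts):
    h=cv2.convexHull(proj(c,pts).astype(np.float32))[:,0]
    m=np.zeros((420*K//8*1,560),np.uint8);big=np.zeros((100*K,100*K),np.uint8)
    o=np.floor(h.mean(0))-50
    cv2.fillPoly(big,[np.round((h-o+.5)*K-.5).astype(np.int32)],255)
    sm=cv2.resize(big,(100,100),interpolation=cv2.INTER_AREA)/255.
    full=np.zeros((420,560));o=o.astype(int);full[o[1]:o[1]+100,o[0]:o[0]+100]=sm[:,:];return full
def cost(q):
    pts=box(*q,.036,.030,.062,.122)
    a,b=soft("top",pts),soft("side",pts)
    b=b*(np.arange(420)[:,None]<197);t=ms*(np.arange(420)[:,None]<197)
    return np.abs(a-mt).sum()+np.abs(b-t).sum()
g=onplane("top",[[389,228.5]],.11)[0];print("guess",g)
res=[]
for yaw in np.arange(-1.5,1.6,.25):
    r=minimize(cost,[g[0],g[1],yaw],method="Nelder-Mead",options=dict(initial_simplex=[[g[0],g[1],yaw],[g[0]+.01,g[1],yaw],[g[0],g[1]+.01,yaw],[g[0],g[1],yaw+.2]]))
    res.append((r.fun,*r.x))
for r in sorted(res)[:6]: print(np.round(r,4))
# neighbours
for n,uv,z in(("yellow",[190+418/2.7,110+365/2.7],.11),("spray",[190+468/2.7,110+140/2.7],.17),("big",[190+668/2.7,110+340/2.7],.14)): print(n,onplane("top",[uv],z).round(3))
E
```

```text
spindle [ 0.589  -0.0154  0.1247] [-1.2 -0.1  0.7  1.2]
pedal [0.4962 0.0646 0.2386] [-0.6 -0.1  0.4  0.6]
disc [ 0.5914 -0.0172  0.1261] [ 0.9  0.1 -0.5 -0.8]
[[ 0.494   0.0559  0.012 ]
 [ 0.5083 -0.108   0.012 ]
 [ 0.7449 -0.09    0.012 ]
 [ 0.7311  0.0775  0.012 ]]
[np.float64(0.1645), np.float64(0.2373), np.float64(0.1681), np.float64(0.238)]
yaw 0.09096358256784534
yaw 0.07571051334598032
yaw y 0.08678585191159949
149 194
guess [ 0.47133772 -0.37073403  0.11      ]
[74.2824  0.4695 -0.3667 -1.3744]
[74.3686  0.4692 -0.3669  1.771 ]
[74.4275  0.4694 -0.3664 -1.3775]
[74.6039  0.4694 -0.3671  1.7648]
[74.6784  0.4692 -0.3665 -1.3671]
[74.6863  0.4697 -0.3678  1.7605]
yellow [[ 0.424 -0.244  0.11 ]]
spray [[ 0.651 -0.287  0.17 ]]
big [[ 0.45  -0.495  0.14 ]]
```

Run:
```python
from h import *
import time
obs=[("side",[250.6,221.3],(0,0,0)),("top",[263.4,185.1],(0,0,0)),("side",[248.1,220.1],(0,0,0)),("top",[265.2,186.2],(0,0,0)),("side",[263.6,201.8],(-.09,.0955,.1025)),("top",[231.4,215.8],(-.09,.0955,.1025))]
def W(q,L):
    c,s=np.cos(q[2]),np.sin(q[2]);L=np.atleast_2d(L);return np.c_[q[0]+c*L[:,0]-s*L[:,1],q[1]+s*L[:,0]+c*L[:,1],.135+L[:,2]]
mid=np.array([[.5011,-.026],[.738,-.0063]])
def f(q):
    r=[proj(c,W(q,L))[0]-uv for c,uv,L in obs]
    n=np.array([-np.sin(q[2]),np.cos(q[2])])
    return np.r_[np.ravel(r),(mid-q[:2])@n/.0015,(q[2]-.084)/.01]
r=least_squares(f,[.59,-.018,.084]);q=r.x;print(q,r.fun.round(1))
S=cv2.imread("pics/side0.png");T=cv2.imread("pics/top0.png")
t=np.linspace(0,2*np.pi,200);R=.107+.007*np.cos(7*t+1)
disc=np.c_[0*t,-R*np.sin(t),R*np.cos(t)]
a=np.pi/4;ped=[[x,rr*np.cos(a)-.005*np.sin(a),rr*np.sin(a)+.005*np.cos(a)] for x,rr in((-.125,.11),(-.055,.11),(-.055,.17),(-.125,.17))]
hb=box(.4695,-.3667,-1.374,.036,.030,.062,.122)[4:];fl=box(.4695,-.3667,-1.374,.050,.048,.056,.062)[4:]
o=[]
for c,im,(x0,y0) in(("side",S,(200,150)),("top",T,(200,130))):
    k=4;im=cv2.resize(im,None,fx=k,fy=k)
    for X,col in((W(q,disc),(0,0,255)),(W(q,ped),(0,255,0)),(hb,(0,255,255)),(fl,(255,0,255))):
        cv2.polylines(im,[np.round(proj(c,X)*k+k/2).astype(int)],True,col,1)
    o.append(im[y0*k:y0*k+560,x0*k:x0*k+800][:300 if 0 else 560])
cv2.imwrite("pics/ov_s.png",o[0]);cv2.imwrite("pics/ov_t.png",o[1])
from scipy.spatial.transform import Rotation as Ro
# TCP down with y axis along tool y; yaw candidates
for yaw in(-1.374,-1.374+np.pi):
    m=np.array([[np.cos(yaw),np.sin(yaw),0],[np.sin(yaw),-np.cos(yaw),0],[0,0,-1]])
    x=Ro.from_matrix(m).as_quat();Q=[x[3],*x[:3]]
    print(yaw,Q,inverse_kinematics([.4695,-.3667,.25],Q))
for yaw in(q[2],q[2]+np.pi):
    m=np.array([[np.cos(yaw),np.sin(yaw),0],[np.sin(yaw),-np.cos(yaw),0],[0,0,-1]])
    x=Ro.from_matrix(m).as_quat();Q=[x[3],*x[:3]]
    for L in((-.09,.12,.0),(0,0,.2),(0,0,.3)): print("stand",yaw,inverse_kinematics(W(q,L)[0],Q))
```

```text
[ 0.59025312 -0.01793709  0.08402381] [-1.2 -4.2  1.6  0.2  1.3 -3.  -0.2 -0.9 -0.4  1.8 -1.6  2.1 -0.4 -0.5
  0. ]
-1.374 [np.float64(0.0), np.float64(0.7731521530748919), np.float64(-0.6342205832324105), np.float64(0.0)] [-8.50494883e-01  4.75906242e-01  1.49657287e+00 -4.44089210e-16
  1.16911354e+00  2.09430144e+00]
1.767592653589793 [np.float64(0.0), np.float64(0.6342205832324106), np.float64(0.7731521530748919), np.float64(0.0)] [-8.50494883e-01  4.75906242e-01  1.49657287e+00 -4.44089210e-16
  1.16911354e+00 -1.04729121e+00]
stand 0.0840238136250451 [-3.46043198e-02  5.24047192e-01  1.84210282e+00 -4.44089210e-16
  7.75442639e-01  1.45216819e+00]
stand 0.0840238136250451 [-2.19472468e-01  3.86591465e-01  1.39938390e+00 -4.44089210e-16
  1.35561729e+00  1.26730005e+00]
stand 0.0840238136250451 [-2.19472468e-01  3.22935547e-01  1.23258920e+00 -4.44089210e-16
  1.58606791e+00  1.26730005e+00]
stand 3.2256164672148384 [-3.46043198e-02  5.24047192e-01  1.84210282e+00 -4.44089210e-16
  7.75442639e-01 -1.68942446e+00]
stand 3.2256164672148384 [-2.19472468e-01  3.86591465e-01  1.39938390e+00 -4.44089210e-16
  1.35561729e+00 -1.87429261e+00]
stand 3.2256164672148384 [-2.19472468e-01  3.22935547e-01  1.23258920e+00 -4.44089210e-16
  1.58606791e+00 -1.87429261e+00]
```

View pics/ov_s.png

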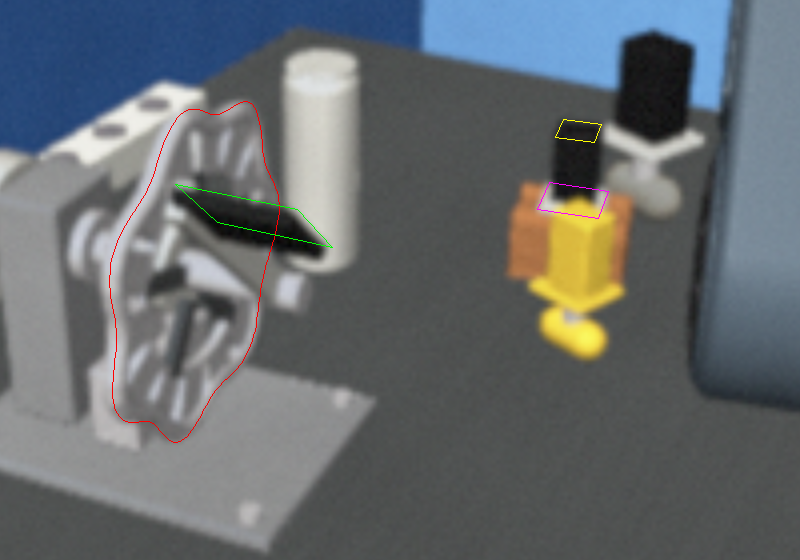

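View pics/ov_t.png

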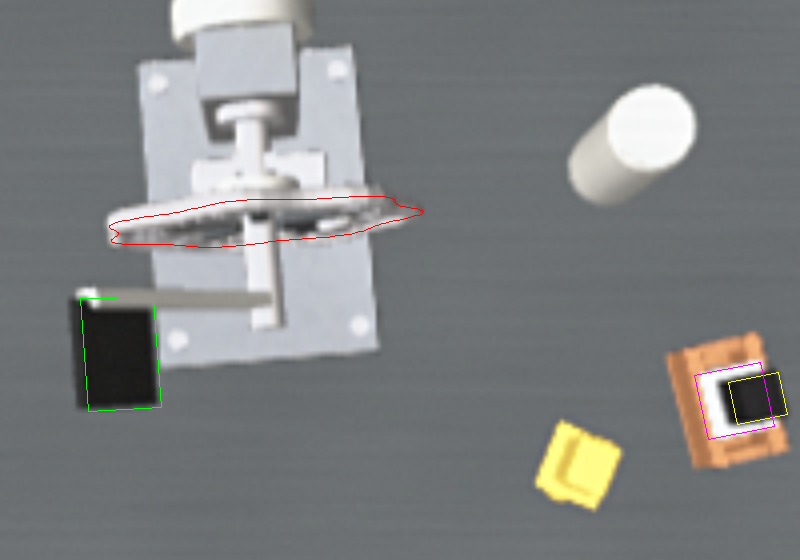

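Both overlays fit. The racked handle and flange line up within about 1 mm. The disc in the pictures sits about 6 mm farther in +x and 4 mm in +y than my model (top overlay, red outline against the bead), so I correct the stand to (0.596, -0.014). Next I grasp the holder and time the small moves.

```bash
cat >> h.py <<'E'
from scipy.spatial.transform import Rotation as Ro
Q0=np.array([.596,-.014,.084]);TO=.073
def W(L,q=Q0):
    c,s=np.cos(q[2]),np.sin(q[2]);return np.array([q[0]+c*L[0]-s*L[1],q[1]+s*L[0]+c*L[1],.135+L[2]])
def quat(yaw):
    x=Ro.from_matrix([[np.cos(yaw),np.sin(yaw),0],[np.sin(yaw),-np.cos(yaw),0],[0,0,-1]]).as_quat();return [x[3],*x[:3]]
QS=quat(Q0[2]+np.pi)
def st(): print(round(read_clock(),2),np.round(read_ee_pos(),4),np.round(read_contact_force(),2),round(read_gripper_width(),3),round(read_grasp_force(),1))
E
python3 - <<'E'
from h import *
g=quat(1.7676);x,y=.4695,-.3667
reach([x,y,.22],g);st()
for k in range(3):
    for d in(.001,.003):
        t=read_clock();move_l([x,y,.22-d],vel=.05);a=read_clock()-t
        t=read_clock();p=inverse_kinematics([x,y,.22],g);b=read_clock()-t
        t=read_clock();set_joints(p);c=read_clock()-t
        t=read_clock();read_contact_force();e=read_clock()-t
        print(d,np.round([a,b,c,e],4))
sleep(.3);st()
move_l([x,y,.081],vel=.1);st()
grasp();st()
move_l([x,y,.22],vel=.1);sleep(.2);st()
cv2.imwrite("pics/g.png",camera("side")[100:320,150:440])
E
```

```text
2.39 [ 0.4693 -0.3675  0.2202] [-0.21  0.01  0.48] 1.003 0.0
0.001 [0.25 0.   0.25 0.  ]
0.003 [0.25 0.   0.25 0.  ]
0.001 [0.25 0.   0.25 0.  ]
0.003 [0.25 0.   0.25 0.  ]
0.001 [0.25 0.   0.25 0.  ]
0.003 [0.25 0.   0.25 0.  ]
5.69 [ 0.4695 -0.3667  0.22  ] [-1.02  0.52  0.94] 0.997 0.0
7.23 [ 0.4699 -0.3671  0.0817] [-0.24 -0.39 -0.2 ] 0.998 0.0
7.75 [ 0.4697 -0.3669  0.0814] [-1.43  0.13  3.7 ] 0.419 59.9
9.49 [ 0.4693 -0.3666  0.2195] [-0.09 -0.28 -1.94] 0.421 59.5
```

View pics/g.png

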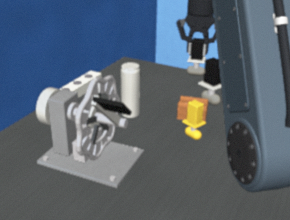

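The holder is in the fingers (width 0.42, 60 N) and clear of the rack. Every move takes at least 0.25 s, so I need predictive tracking of the edge. I write it with a fitted disc model and test it offline against a small simulation.

```bash
cat > ride.py <<'E'
import numpy as np
from scipy.optimize import least_squares
K=900.;FD=4.5
def h(th):   # underside height of the stone over the spindle, touching, unsprung
    f=np.linspace(-.13,.13,261);t=th+f;r=.107+.007*np.cos(7*t+1)
    return np.max(r*np.cos(f)+np.sqrt(np.maximum(.014**2-(r*np.sin(f))**2,0)))-.014
TH=np.linspace(-.3,1.9,1101);HT=np.array([h(x) for x in TH]);DH=np.gradient(HT,TH)
hh=lambda x:np.interp(x,TH,HT);dh=lambda x:np.interp(x,TH,DH)
def rate(th,w,F,mu=.6): 
    if F<=0: return -w*np.sin(th)/5
    d=w*np.sin(th)+F*dh(th)
    return -np.sign(d)*max(abs(d)-mu*F*.107,0)/5
class Est:
    def __init__(s,th0,t0): s.p0=np.array([th0,1.6,0.]);s.p=s.p0.copy();s.t0=t0;s.T=[t0];s.F=[0.];s.M=[]  # M:(t,h)
    def add(s,t,z,F):
        s.T.append(t);s.F.append(max(F,0))
        if F>1: s.M.append((t,z+F/K))
    def traj(s,p,tend):
        t=np.arange(s.t0,tend+.026,.025);F=np.interp(t,s.T,s.F);th=[p[0]]
        for i in range(len(t)-1): th.append(th[-1]+.025*rate(th[-1],p[1],F[i]))
        return t,np.array(th)
    def fit(s):
        if not s.M: return
        m=np.array(s.M)
        def res(p):
            t,th=s.traj(p,m[-1,0]);e=(hh(np.interp(m[:,0],t,th))+p[2]-m[:,1])/.0008
            wt=np.where(m[:,0]>m[-1,0]-1.5,1,.6)
            return np.r_[e*wt,(p-s.p0)/[.06,.25,.003]]
        c=[least_squares(res,x,x_scale=[.05,.2,.002],diff_step=1e-3) for x in (s.p,s.p0+[.06,0,0],s.p0-[.06,0,0],s.p0+[0,.3,0],s.p0-[0,.3,0])]
        s.p=min(c,key=lambda r:r.cost).x
    def pred(s,t):
        tt,th=s.traj(s.p,t);x=np.interp(t,tt,th);return hh(x)+s.p[2],x
def run(io,est,tmax=8.):
    """io.t(), io.meas()->(z underside rel spindle,F), io.go(z): 0.25 s move"""
    log=[];t1=None
    while True:
        t=io.t();z,F=io.meas();est.add(t,z,F);est.fit()
        hp,th=est.pred(t+.27)
        zc=hp-FD/K
        if t1 is None and F>1.5: t1=t
        log.append((t,z,F,th,*est.p))
        if (t1 and t-t1>tmax) or t-est.t0>14 or th<.2: break
        io.go(zc)
    return log
E
cat > sim.py <<'E'
from ride import *
import sys
rng=np.random.default_rng(1)
class IO:
    def __init__(s,w,b,th,mu): s.w,s.b,s.th,s.mu,s.tt=w,b,th,mu,0.;s.z=.125;s.rec=[]
    def step(s,z,dt=.005):
        s.z=z;F=np.clip(K*(hh(s.th)+s.b-z),0,None);F=F if F<14.4 else F+50*(F-14.4)
        v=rate(s.th,s.w,F,s.mu);s.th+=dt*v;s.tt+=dt;s.f=F;s.rec.append((s.tt,F,v))
    def t(s): return s.tt
    def meas(s): return s.z+rng.normal(0,.0003),s.f+rng.normal(0,.5)
    def go(s,z,T=.25):
        z0=s.z;n=int(T/.005)
        for i in range(n): u=(i+1)/n;s.step(z0+(z-z0)*(10*u**3-15*u**4+6*u**5))
for FDv in (4.5,):
  for w in(1.2,1.6,2.):
    for b,dth,mu in((.003,.05,.6),(-.003,-.05,.5),(.002,-.06,.7),(0,.0,.6)):
        io=IO(w,b,1.62+dth,mu);io.go(.14,1.3);e=Est(1.62,0.);run(io,e)
        r=np.array(io.rec);ok=(r[:,1]>2)&(r[:,1]<9)&(r[:,2]<-.02);best=c=0
        for o in ok: c=c+1 if o else 0;best=max(best,c)
        print(w,b,dth,mu,"run",round(best*.005,2),"Fmax",r[:,1].max().round(1),"th_end",round(io.th,2),e.p.round(3))
E
time python3 sim.py
```

```text
1.2 0.003 0.05 0.6 run 7.55 Fmax 8.4 th_end 0.4 [1.655 1.19  0.003]
1.2 -0.003 -0.05 0.5 run 6.2 Fmax 6.2 th_end 0.28 [ 1.626  1.289 -0.003]
1.2 0.002 -0.06 0.7 run 8.06 Fmax 6.0 th_end 0.4 [1.573 1.173 0.002]
1.2 0 0.0 0.6 run 8.05 Fmax 5.4 th_end 0.39 [ 1.618  1.184 -0.   ]
1.6 0.003 0.05 0.6 run 7.14 Fmax 6.1 th_end 0.27 [1.642 1.588 0.003]
1.6 -0.003 -0.05 0.5 run 6.54 Fmax 5.4 th_end 0.25 [ 1.598  1.683 -0.003]
1.6 0.002 -0.06 0.7 run 7.06 Fmax 7.6 th_end 0.28 [1.548 1.541 0.002]
1.6 0 0.0 0.6 run 7.08 Fmax 5.3 th_end 0.27 [1.634 1.616 0.   ]
2.0 0.003 0.05 0.6 run 5.84 Fmax 9.1 th_end 0.24 [1.647 2.019 0.003]
2.0 -0.003 -0.05 0.5 run 3.83 Fmax 7.4 th_end 0.22 [ 1.597  2.115 -0.003]
2.0 0.002 -0.06 0.7 run 5.3 Fmax 11.7 th_end 0.25 [1.548 1.914 0.002]
2.0 0 0.0 0.6 run 5.58 Fmax 8.3 th_end 0.24 [ 1.59   1.951 -0.   ]
real	2m45.022s
user	2m44.520s
sys	0m0.284s
```

```bash
cat >> h.py <<'E'
XP=-.097
def onpedal(th,c):  # TCP for stone resting on pedal face at rotor th with spring squeezed c
    a=np.pi/4-th
    p=np.array([XP,.14*np.cos(a)-.019*np.sin(a),.14*np.sin(a)+.019*np.cos(a)-.014-c])
    return W(p)+[0,0,TO]
E
python3 - <<'E'
from h import *
x,y,z=read_ee_pos();move_l([x,y,.373],vel=.25)
p=onpedal(0,0);reach([p[0],p[1],.373],QS);sleep(.4);st()
B=[]
for i in range(12): sleep(.05);B.append(read_contact_force())
B=np.array(B);print(B.mean(0),B.std(0));json.dump(list(B.mean(0)),open("bias.json","w"));b=B.mean(0)
p=onpedal(0,-.008);move_l(p,QS,vel=.12);sleep(.1);print(np.round(read_contact_force()-b,2))
move_l(onpedal(0,.003),QS,vel=.04)
print(np.round(read_contact_force()-b,2))
for th in np.arange(.2,1.5,.2):
    move_l(onpedal(th,.003+.006*min(th/1.2,1)),QS,vel=.032);f=read_contact_force()-b
    print(round(th,2),np.round(read_clock(),2),np.round(f,1))
r=place_of("top","pedal") if camera("top") is not None else 0
print([(round(d["p"],2),np.round(np.array(d["at"])*[560,420],1)) for d in r])
for th in(1.2,1.3,1.4,1.5): a=np.pi/4-th;print(th,proj("top",W([-.09,.14*np.cos(a)-.005*np.sin(a),.14*np.sin(a)+.005*np.cos(a)])))
sleep(.3);print(np.round(read_contact_force()-b,1));cv2.imwrite("pics/p.png",cv2.resize(camera("side")[120:300,180:360],None,fx=3,fy=3))
E
```

```text
12.28 [0.4923 0.0627 0.373 ] [ 0.42  0.57 -1.25] 0.42 59.6
[ 0.05419555 -0.07694451 -2.24963114] [0.63762175 0.47001044 0.48855851]
[ 0.43 -0.51  1.  ]
[ 1.52 -3.97  2.56]
0.2 15.1 [-2.7 -2.2  4. ]
0.4 16.16 [ 0.  -7.4  4.8]
0.6 17.22 [ 0.8 -6.2  7.9]
0.8 18.27 [ 0.4 -5.9  9.8]
1.0 19.34 [ 0.2 -6.8 14.2]
1.2 20.4 [ 0.9 -1.9 16.6]
1.4 21.43 [ 2.5  4.4 15.1]
[(0.66, array([129.5, 254.7])), (0.45, array([225.5, 220.2])), (0.44, array([350.3, 175.4]))]
1.2 [[221.40812553 220.12755221]]
1.3 [[223.89405557 220.20620859]]
1.4 [[226.72557388 220.23691722]]
1.5 [[229.86899214 220.22087452]]
[ 2.8  6.2 14.5]
```

View pics/p.png

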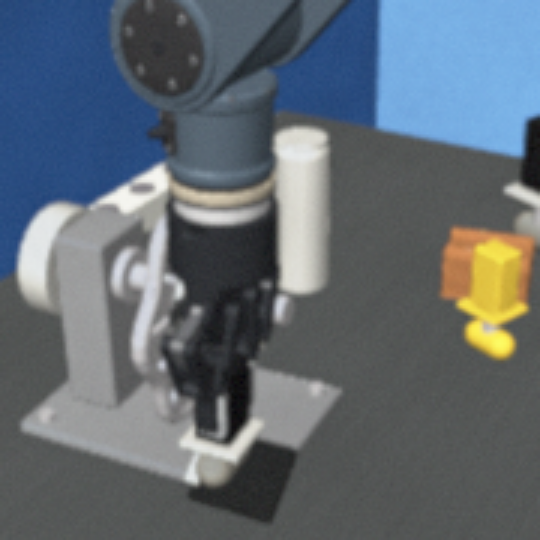

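The stone is on the pedal, rotor about 1.3. The static force suggests the weight torque is near 2.0, at the upper end. I press a bit farther, then release and ride.

```bash
cat > go.py <<'E'
from h import *
import ride
from ride import Est,run
from scipy.optimize import brentq
ride.FD=5.
b=np.array(json.load(open("bias.json")))
def rotor():
    F=np.mean([(sleep(.03),read_contact_force()-b)[1] for _ in range(5)],0);p=np.array(read_ee_pos())
    y=(p[:2]-Q0[:2])@[-np.sin(Q0[2]),np.cos(Q0[2])];z=p[2]-TO+.014+min(F[2]/900,.0162)-.135
    return brentq(lambda th:-y*np.sin(np.pi/4-th)+z*np.cos(np.pi/4-th)-.019,0.3,2.2),F
class IO:
    q=W([0,0,0])
    def t(s): return read_clock()
    def meas(s): return read_ee_pos()[2]-TO-.135,read_contact_force()[2]-b[2]
    def go(s,z): move_l([s.q[0],s.q[1],z+.135+TO],QS,vel=.1)
def press_and_ride(ths,tmax=7.):
    for th,c in ths: move_l(onpedal(th,c),QS,vel=.03)
    sleep(.2);th,F=rotor();t0=read_clock();print("rotor",round(th,3),F.round(1),"t",round(t0,2))
    p=read_ee_pos();io=IO()
    move_l([p[0],p[1],.258+TO],QS,vel=.35)
    move_l([io.q[0],io.q[1],.2525+TO],QS,vel=.35)
    e=Est(th,t0+.08);e.p0[1]=1.85;e.p=e.p0.copy()
    for r in run(io,e,tmax): print(*np.round(r,4))
    move_l([io.q[0],io.q[1],.30+TO],QS,vel=.15);sleep(.2);st()
E
python3 - <<'E'
from go import *
press_and_ride([(1.55,.012),(1.63,.013)])
E
```

```text
rotor 1.594 [ 3.9  7.9 14.8] t 23.74
25.1333 0.1137 0.4682 1.0408 1.5939 1.85 0.0
25.4583 0.1004 4.8276 0.9776 1.592 1.8608 0.0001
25.7083 0.1036 4.9283 0.9188 1.5991 1.905 0.0003
25.9583 0.1057 3.8765 0.8559 1.5836 1.8861 -0.0003
26.2083 0.1069 3.6671 0.7492 1.57 1.9914 -0.0021
26.4583 0.1066 5.2895 0.7193 1.569 1.9474 -0.0017
26.7083 0.1068 4.7855 0.6659 1.5695 1.9524 -0.0017
26.9583 0.1059 6.2264 0.6503 1.5535 1.8684 -0.0013
27.2083 0.1059 6.3 0.6386 1.5503 1.8031 -0.001
27.4583 0.1058 5.0874 0.5959 1.5505 1.7985 -0.001
27.7083 0.1045 6.3628 0.576 1.534 1.743 -0.0009
27.9583 0.104 7.618 0.5851 1.4985 1.6289 -0.0008
28.2083 0.1043 5.2031 0.5471 1.4983 1.6263 -0.0008
28.4583 0.103 5.7342 0.5216 1.4892 1.6015 -0.0008
28.7083 0.1018 7.4595 0.5202 1.4576 1.5252 -0.0009
28.9583 0.1014 6.8304 0.5046 1.4452 1.4911 -0.0009
29.2083 0.1007 6.33 0.4836 1.4396 1.4735 -0.0008
29.4583 0.0998 6.4306 0.4687 1.4212 1.4381 -0.001
29.7083 0.0987 7.5711 0.4591 1.4076 1.4053 -0.001
29.9583 0.098 5.3438 0.4304 1.4196 1.4195 -0.0008
30.2083 0.0969 5.5836 0.4084 1.4193 1.418 -0.0008
30.4583 0.0961 6.2028 0.3915 1.4162 1.4109 -0.0007
30.7083 0.0955 5.6061 0.3741 1.4162 1.4088 -0.0007
30.9583 0.095 5.9497 0.359 1.4179 1.4106 -0.0006
31.2083 0.0947 6.2977 0.3402 1.435 1.4416 -0.0003
31.4583 0.0946 6.0041 0.3274 1.447 1.4603 -0.0
31.7083 0.0947 6.2386 0.3152 1.4725 1.5031 0.0004
31.9583 0.0949 6.5289 0.3063 1.5016 1.5546 0.0007
32.2083 0.0952 5.6282 0.299 1.5096 1.5689 0.0008
32.4583 0.0953 6.3657 0.2968 1.5241 1.5935 0.001
32.7083 0.0955 6.2921 0.2941 1.5352 1.6125 0.0011
33.52 [ 0.5951 -0.0136  0.3712] [ 0.36  0.33 -2.4 ] 0.417 60.3
```

The ride held 3.7 to 7.6 N for more than 5 s, with the edge height changing steadily. The stone is now lifted clear. I let the disc swing home, check it, and hand in.

Run:
```python
from h import *
sleep(9);st();im=camera("side");r=place_of("side","pedal")
print([(round(d["p"],2),np.round(np.array(d["at"])*[560,420],1)) for d in r],proj("side",W([-.09,.0955,.1025])))
cv2.imwrite("pics/end.png",cv2.resize(im[60:300,160:440],None,fx=2,fy=2))
```

```text
42.52 [ 0.596 -0.014  0.373] [ 0.2  -0.39 -1.98] 0.415 60.3
[(0.66, array([262.7, 201.3]))] [[259.8826991  203.68930507]]
```

View pics/end.png

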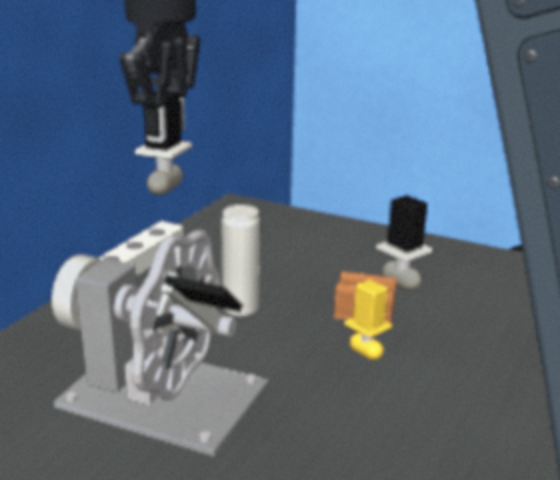

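The stone is held upright above the disc at (165,175). The pedal is back at its start pixel ((262.7,201.3), was (263.6,201.8)), so the disc is home, and the other things look untouched.

```bash
python3 -c "
from plant import *
print(hand_in())"
```

```text
the job is handed in; nothing more can be done
None
```

I handed the job in: the pedal was pressed to about 1.6 rad and released, the stone rode the disc's edge at about 4–7.6 N for over 5 s (sampled every 0.25 s), and it ended held upright about 300 mm up with the disc back at rest; no verdict came back.

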